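# Slide the ticket pad through the scan gate

## Robot

A 6-joint arm with a two-finger parallel gripper is mounted at the origin on a cart in front of the work surface, level with it; the furniture and walls round the work are solid. World frame = base frame: x ahead of the robot, y to its left, z up, the work surface at z = 0. Lengths are in mm, angles in rad, forces in N, time in s.
With the tool pointing down it reaches from about 225 to 725 mm from the base axis. Payload 3.1 kg.
Tool frame: the origin (TCP) lies midway between the tips of the shut fingers; the grasp point (between the pads) lies 19 mm behind it; z points along the fingers, y is the line along which they close (so a half turn about z gives the same grasp; the last joint's range is limited). The gripper opens to 85 mm and grips with 20 to 120 N. Pads are 22 mm wide; open, the fingers measure 114 mm over their backs; the gripper's body (76 mm by 85 mm) begins 54 mm behind the grasp point. The pads swing forward as they close: fully open they stand 13 mm farther back than shut.
Start: joints at [-1.349, 0.048, 0.099, 1.622, 0, 1.443], TCP at [179.907, -493.204, 231.312] pointing down, gripper open.
Joint ranges: [-2.91, 2.91], [-0.99, 1.94], [-1.21, 1.42], [-2.12, 2.29], [-1.49, 1.47], [-3.14, 3.14]. Speed limits (rad/s): [2.79, 2.79, 3.14, 3.14, 3.14, 3.14].

## Interface

Orientations are given as a rotation vector (axis times angle).
In Python, from workcell import * gives the robot as it stands. Calls block until the motion is done:
- reach(position, orientation): joint-space move of the TCP to a pose.
- move_l(position, frame=None, v=150, force_limit=None): straight line of the TCP; frame=None keeps the orientation; v is the mean speed in mm/s. With force_limit (N) it stops when the force on the tool has changed by that much, and returns True; else False.
- movej(angles): joint-space move.
- set_gripper(opening): opening from 0.0 (shut) to 1.0 (fully open); the grip force is fixed at half the most; returns when the fingers have stopped.
- wait(seconds).
- solve_ik(position, orientation): joint angles nearest the present ones, or None.
- snapshot(name): name is "scene" or "top"; returns (picture, depth): 400x640x3 uint8, red, green, blue; 400x640 float32, mm along the optical axis (not along the pixel's ray), 0 where there is no reading.
- calibration(name): a dict with "camera_matrix" (3x3 intrinsics, pixels), "distortion" ([k1, k2, p1, p2, k3] as OpenCV has them; the pictures are not rectified), "R" (3x3) and "t" (3): a world point X has camera coordinates R X + t. Camera axes: x right, y down, z forward; pixel columns grow to the right and rows downward; lengths in mm; the calibration is good to about 2 mm. A picture is of the moment at which its call begins. calibration takes no time and is no camera call.
A pose or a line that the arm cannot do raises IKError and nothing moves.
- job_done(): hands the job in; it is judged then, once.
Readings, each from a call of its own:
- read_time(): time.
- read_joints(): joint angles.
- read_qd(): joint speeds.
- read_effort(): joint torques, N m.
- read_position(): TCP position.
- read_orientation(): TCP orientation.
- read_contact_force(): force on the tool from outside, world axes, zero at the start.
- read_ft_torque(): the same for the moment, N m.
- read_grip_width(): opening from 0.0 (shut) to 1.0 (fully open).
- read_gripper_force(): force on a finger pad.
Only numpy, scipy, OpenCV 4.12 (cv2) and the standard library are available. Lean on these libraries where they do the work, as an engineer would, in place of code of your own. Each camera call takes 0.05 s, during which the arm holds its last target. There are 200 camera calls.

## Task

With the fingertips, push the white pad of lot tickets along the worktop, lengthwise through the narrow gap between the two orange-banded posts of the scan gate, until the whole pad lies inside the yellow-taped bay directly behind the gate, about square with it. Only push it: never pinch, lift or tip the pad, do not let it or the hand press hard against the posts (a light brush is fine), and leave everything else where it stands. Then take the hand away.

Things in the scene. Friction and masses are not known exactly. Their poses are not given: they have to be found in the camera images.
- scan_gate: fixed scan gate: two upright grey round posts with orange bands, 26 mm across, 46 high, centres 96 mm apart: gap 70 mm. Beyond each post a housing 36 mm high and a steel foot reach to 85 mm from the gate's middle; the gap itself is bare worktop. Origin: on the worktop midway between the posts; x is the direction of travel through the gate, y from post to post. Place and turn vary.
- bay_center (a point): centre, on the worktop, of the bay behind the gate: outlined in yellow tape, inside 135 mm (along the gate's x) by 100 mm (y), beginning 20 mm past the middle of the gate and centred 87.5 mm past it; axes as the gate's. The tape is flat and does not hinder sliding.
- pad_center (a point): centre, half-way up (9 mm above its underside), of the loose white ticket pad with a green patch on top: a solid block 60 mm (its x) by 84 (its y) by 18 (z), about 90 g. It lies flat, 0.16 to 0.22 m before the gate, up to 40 mm off the gate's axis; its long side (y) runs along the gate's x to within 0.45 rad.
- ticket_pad: the same ticket pad; origin under its centre, axes as pad_center
- tape_roll: bystander, loose: roll of clear tape lying flat, 67 mm across, 37 high, beside the gate; origin under its centre
- salt_shaker: bystander, loose: glass salt shaker with a chrome cap, 27 mm across, 74 high, standing on the other side of the gate; origin under its centre
- clipboard: bystander, loose: clipboard lying flat, 190x120 mm, 3 mm thick with an 11 mm high clip at one end; origin under its centre
- stapler: bystander, loose: red desk stapler, 120x32x44 mm; origin under its centre
- cutter: bystander, loose: yellow box cutter lying flat, 131x18x14 mm; origin under its centre
Things that resemble listed ones, but are neither listed nor needed, are in the scene too. Leave any black look-alike of the ticket_pad alone.

How it is judged:
By the outcome, as a careful person would: the job done as asked, in the order asked, and still so for the second after the job is handed in, with the robot touching nothing.
It also fails if it takes over 67 s, if anything falls off the work surface, if the arm or the gripper's body presses on something with over 40 N, if the wrist force passes 120 N, or if a joint passes its speed limit or range.

## Working session

There is one attempt and no reset: what is moved stays moved. The work goes in short steps, each a Python script; the robot and the scene stay as the last script left them, time stands still between calls to the robot, and variables do not carry over. Pictures are saved under pics/ and viewed, at most 10 in all, crops included, and the job is handed in when it is done.

```bash
mkdir -p pics; ls; python3 - <<'E'
from workcell import *
import cv2
for n in("scene","top"):
    p,d=snapshot(n); cv2.imwrite(f"pics/{n}0.png",p[:,:,::-1]); 
    c=calibration(n); print(n,c["camera_matrix"],c["distortion"],c["R"],c["t"])
print(read_time())
E
```

```text
pics
scene [[451.48579794   0.         323.75820673]
 [  0.         451.48579794 201.71778968]
 [  0.           0.           1.        ]] [-0.02382191  0.          0.          0.          0.        ] [[-0.46140072 -0.88712595  0.01081294]
 [-0.51634513  0.25860399 -0.81640167]
 [ 0.72145484 -0.38227152 -0.57738323]] [152.87237241 305.97833998 934.36109352]
top [[424.85245997   0.         325.57969881]
 [  0.         424.85245997 201.79130809]
 [  0.           0.           1.        ]] [0.03514005 0.         0.         0.         0.        ] [[-0.04258285 -0.99907308 -0.00629885]
 [-0.97358784  0.0429104  -0.2242441 ]
 [ 0.22430653 -0.00341647 -0.97451265]] [-63.27754228 511.84801695 995.4394493 ]
0.1
```

View pics/top0.png

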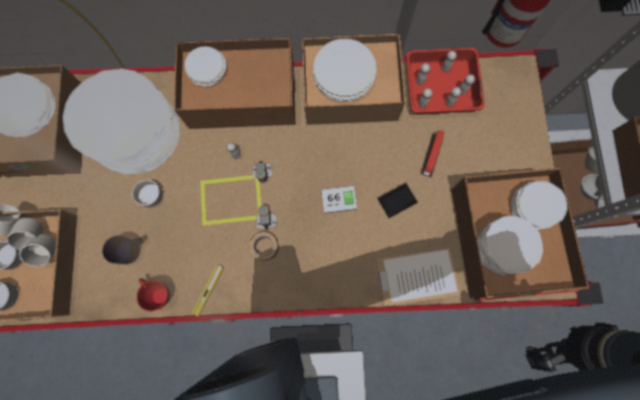

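View pics/scene0.png

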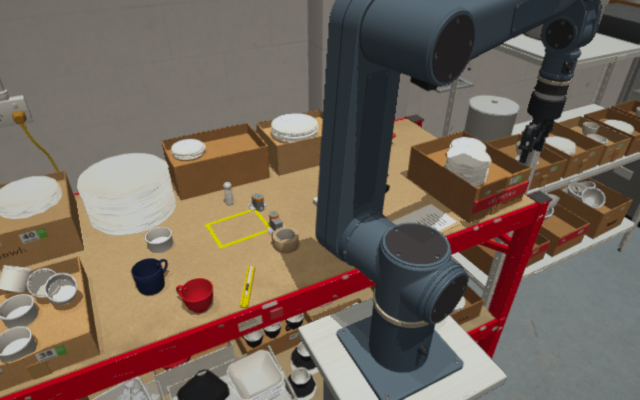

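The top view shows the bay in yellow tape at (202–260, 177–223), with the gate posts at (262,170) and (265,215). The white pad is at (339,199), with the black look-alike close behind it at (397,200). Travel through the gate is leftwards in the image. Next I'll measure these.

```bash
cat > h.py <<'E'
from workcell import *
import numpy as np, cv2
def ray(n,uv,z):
    c=calibration(n); R=np.array(c["R"]);t=np.array(c["t"])
    q=cv2.undistortPoints(np.float64(uv).reshape(-1,1,2),np.array(c["camera_matrix"]),np.array(c["distortion"]))[:,0]
    d=np.c_[q,np.ones(len(q))]@R; C=-R.T@t
    return (C+d*((z-C[2])/d[:,2])[:,None])[:,:2]
def rect(P):  # centre, long axis dir angle, sizes
    (c,s,a)=cv2.minAreaRect(np.float32(P)); a=np.deg2rad(a)
    if s[0]<s[1]: s=s[::-1]; a+=np.pi/2
    a=(a+0)%np.pi
    return np.array(c),a,s
def blob(m,lo,hi,near):
    best=None
    for k in cv2.findContours(m.astype(np.uint8),cv2.RETR_EXTERNAL,cv2.CHAIN_APPROX_NONE)[0]:
        A=cv2.contourArea(k)
        if lo<A<hi:
            d=np.linalg.norm(k[:,0].mean(0)-near)
            if best is None or d<best[0]: best=(d,k[:,0],A)
    return best
def up(p,k=4): return cv2.resize(p,None,fx=k,fy=k,interpolation=cv2.INTER_CUBIC)
def px(k,f=4): return (k+0.5)/f-0.5
E
python3 - <<'E'
from h import *
for n,nb,npd in(("top",(230,200),(339,199)),("scene",(238,228),(320,200))):
    p,d=snapshot(n); P=up(p); h=cv2.cvtColor(P,cv2.COLOR_RGB2HSV)
    y=(h[...,0]>24)&(h[...,0]<36)&(h[...,1]>170)&(h[...,2]>120)
    b=blob(y,3000,200000,np.array(nb)*4)
    if b: print(n,"bay",rect(ray(n,px(b[1]),0)),b[2])
    if n=="top":
        w=((h[...,1]<50)&(h[...,2]>140))|((h[...,0]>40)&(h[...,0]<85)&(h[...,1]>60)&(h[...,2]>80))
        w=cv2.morphologyEx(w.astype(np.uint8),cv2.MORPH_CLOSE,np.ones((15,15)))
        b=blob(w,3000,60000,np.array(npd)*4)
        print("pad",rect(ray(n,px(b[1]),18)),b[2])
        k=h[...,2]<50
        b=blob(k,3000,60000,np.array((397,200))*4); print("black",rect(ray(n,px(b[1]),18)),b[2])
        X=ray(n,[(261,163),(264,207),(261,178),(265,222),(339,199)],46); print(X)
        cv2.imwrite("pics/crop_top.png",P[560:1000,760:1720][:, :][::1,::1][:, :800])
    else: cv2.imwrite("pics/crop_scene.png",P[700:1060,760:1460])
E
```

```text
pad (array([ 525.41253662, -119.35852051]), np.float64(1.6514649243072395), (88.94995880126953, 63.84442901611328)) 12750.5
black (array([ 514.71984863, -269.16467285]), np.float64(2.029222357354831), (81.49039459228516, 55.79791259765625)) 10313.0
[[ 620.53434268   75.51230574]
 [ 504.79841634   69.04953958]
 [ 580.57905899   75.88290002]
 [ 466.58421017   66.9453855 ]
 [ 517.07641759 -119.39997683]]
scene bay (array([537.54022217, 170.0289917 ]), np.float64(1.6414212366973042), (140.29354858398438, 123.21903228759766)) 5515.0
```

View pics/crop_top.png

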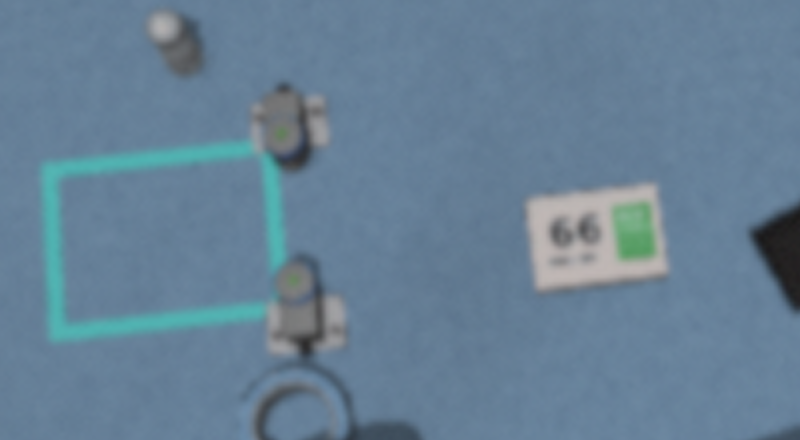

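View pics/crop_scene.png

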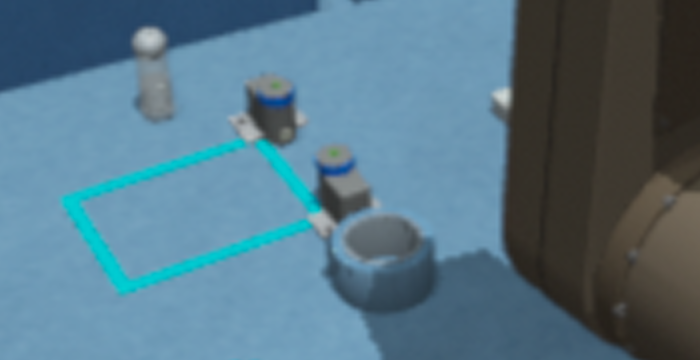

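The enlarged crops (red and blue swapped) show both post caps with green dots, at crop pixels (283,133) and (295,281). The pad is lying clear, its left edge about 225 px (roughly 140 mm) to the right of the posts. Now I'll fit the gate frame from the post caps and the tape.

```bash
python3 - <<'E'
from h import *
p,d=snapshot("top"); P=up(p); h=cv2.cvtColor(P,cv2.COLOR_RGB2HSV)
cr=np.array([760,560])
posts=ray("top",px(np.array([(283,133),(295,281)])+cr),46); print("posts",posts,np.linalg.norm(posts[0]-posts[1]))
g=posts.mean(0); v=posts[0]-posts[1]; print("gate",g,"x-dir from posts",np.arctan2(v[1],v[0])+np.pi/2)
print(h[560+250,760+55],h[560+330,760+150])
y=(h[...,0]>20)&(h[...,0]<36)&(h[...,1]>150)&(h[...,2]>90); y[:660]=0;y[920:]=0;y[:,:790]=0;y[:,1060:]=0
v,u=np.nonzero(y); Q=ray("top",px(np.c_[u,v]),0); print(len(Q))
print("tape outer",rect(Q))
b=Q.mean(0)
# side lines
th=rect(Q)[1]; a=np.array([np.cos(th),np.sin(th)]); n=np.array([-a[1],a[0]])
c0=rect(Q)[0]; s=(Q-c0)@a; w=(Q-c0)@n
for lab,m in(("w+",(w>40)&(abs(s)<50)),("w-",(w<-40)&(abs(s)<50)),("s+",(s>55)&(abs(w)<40)),("s-",(s<-55)&(abs(w)<40))):
    if m.sum()>50:
        l=cv2.fitLine(np.float32(Q[m]),cv2.DIST_L2,0,.01,.01).ravel(); print(lab,m.sum(),"ang",np.arctan2(l[1],l[0]),"s",s[m].mean(),"w",w[m].mean())
print("pad corners etc")
w=((h[...,1]<50)&(h[...,2]>140))|((h[...,0]>40)&(h[...,0]<85)&(h[...,1]>60)&(h[...,2]>80))
w=cv2.morphologyEx(w.astype(np.uint8),cv2.MORPH_CLOSE,np.ones((15,15)))
k=blob(w,3000,60000,np.array((339,199))*4)[1]; X=ray("top",px(k),18); print(rect(X)); print(X.min(0),X.max(0))
E
```

```text
posts [[594.22835891  77.34859022]
 [497.51556381  70.68138181]] 96.94233546088603
gate [545.87196136  74.01498601] x-dir from posts 1.6396256527835242
[ 30 139 174] [ 27 119 163]Traceback (most recent call last):
  File "<stdin>", line 8, in <module>
  File "h.py", line 5, in ray
    q=cv2.undistortPoints(np.float64(uv).reshape(-1,1,2),np.array(c["camera_matrix"]),np.array(c["distortion"]))[:,0]
      ~~~~~~~~~~~~~~~~~~~^^^^^^^^^^^^^^^^^^^^^^^^^^^^^^^^^^^^^^^^^^^^^^^^^^^^^^^^^^^^^^^^^^^^^^^^^^^^^^^^^^^^^^^
cv2.error: OpenCV(4.12.0) /io/opencv/modules/calib3d/src/undistort.dispatch.cpp:347: error: (-215:Assertion failed) CV_IS_MAT(_src) && CV_IS_MAT(_dst) && (_src->rows == 1 || _src->cols == 1) && (_dst->rows == 1 || _dst->cols == 1) && _src->cols + _src->rows - 1 == _dst->rows + _dst->cols - 1 && (CV_MAT_TYPE(_src->type) == CV_32FC2 || CV_MAT_TYPE(_src->type) == CV_64FC2) && (CV_MAT_TYPE(_dst->type) == CV_32FC2 || CV_MAT_TYPE(_dst->type) == CV_64FC2) in function 'cvUndistortPointsInternal'
```

```bash
cat > m.py <<'E'
from h import *
p,d=snapshot("top"); P=up(p); h=cv2.cvtColor(P,cv2.COLOR_RGB2HSV)
print("table",h[560+230,760+400])
y=(h[...,0]>22)&(h[...,0]<36)&(h[...,1]>112)&(h[...,2]>130); y[:660]=0;y[920:]=0;y[:,:790]=0;y[:,1060:]=0
y=blob(y,1000,1e6,np.array((230,200))*4)
Z=np.zeros(P.shape[:2],np.uint8); 
k=y[1]; Q=ray("top",px(k),0); c0,th,s_=rect(Q); print("tape outer",c0,th,s_)
a=np.array([np.cos(th),np.sin(th)]); n=np.array([-a[1],a[0]])
s=(Q-c0)@a; w=(Q-c0)@n
for lab,m in(("w+",(w>40)&(abs(s)<50)),("w-",(w<-40)&(abs(s)<50)),("s+",(s>55)&(abs(w)<40))):
    if m.sum()>20:
        l=cv2.fitLine(np.float32(Q[m]),cv2.DIST_L2,0,.01,.01).ravel(); print(lab,m.sum(),"ang",np.arctan2(l[1],l[0]),"s",s[m].mean(),"w",w[m].mean())
w=((h[...,1]<50)&(h[...,2]>140))|((h[...,0]>40)&(h[...,0]<85)&(h[...,1]>60)&(h[...,2]>80))
w=cv2.morphologyEx(w.astype(np.uint8),cv2.MORPH_CLOSE,np.ones((15,15)))
k=blob(w,3000,60000,np.array((339,199))*4)[1]; X=ray("top",px(k),18); print(rect(X)); print(X.min(0),X.max(0))
E
python3 m.py
```

```text
table [ 15  83 153]
tape outer [539.27905273 171.91902161] 1.6401555777116226 (138.80694580078125, 121.61465454101562)
w+ 308 ang -1.5011066 s 0.12103783190241967 w 55.10288183273491
w- 304 ang -1.502051 s 0.03346518664375403 w -54.997802984979586
s+ 238 ang 0.06895659 s 63.36246394149266 w 0.2533751321135837
(array([ 525.4006958 , -119.31944275]), np.float64(1.6509737791455799), (88.88213348388672, 63.671531677246094))
[ 490.24947711 -165.44275482] [559.42746364 -73.79610506]
```

Here are the measurements:

| Item | Measured | Check |
|---|---|---|
| Gate origin | (545.9, 74.5), x-direction 1.640 rad | Post spacing 96.9 mm against 96; tape agrees to under 1 mm across and about 2 mm along |
| Pad | About 192 mm before the gate, 32 mm off axis on the robot's side | Turned only about 0.01 rad from the gate axis |

I'll push the pad sideways onto the gate axis first, then lengthwise through the gate.

```bash
cat >> h.py <<'E'
TH=1.640; G=np.array([545.9,74.5]); EX=np.array([np.cos(TH),np.sin(TH)]); EY=np.array([-EX[1],EX[0]])
def W(s,e,z): return [*(G+s*EX+e*EY),z]
from scipy.spatial.transform import Rotation as Ro
def ori(ang):  # tool down, y axis along ang; of the two half-turns the one nearest in joint 6
    best=None
    for a in (ang,ang+np.pi):
        y=np.array([np.cos(a),np.sin(a),0]); z=np.array([0,0,-1.]); r=Ro.from_matrix(np.c_[np.cross(y,z),y,z]).as_rotvec()
        q=solve_ik(W(-190,40,150),r)
        if q is not None and (best is None or abs(q[5])<best[0]): best=(abs(q[5]),r)
    return best[1]
def look(name=None):
    p,d=snapshot("top"); P=up(p); h=cv2.cvtColor(P,cv2.COLOR_RGB2HSV)
    w=((h[...,1]<50)&(h[...,2]>140))|((h[...,0]>40)&(h[...,0]<85)&(h[...,1]>60)&(h[...,2]>80))
    w[:,:780]=0; w[:600]=0; w[1000:]=0
    w=cv2.morphologyEx(w.astype(np.uint8),cv2.MORPH_CLOSE,np.ones((15,15)))
    w=cv2.morphologyEx(w,cv2.MORPH_OPEN,np.ones((25,25)))
    b=blob(w,6000,60000,np.array((320,199))*4)
    if name: cv2.imwrite(f"pics/{name}.png",P[560:1000,760:1560,::-1])
    if b is None: print("no pad"); return
    c,a,s=rect(ray("top",px(b[1]),18)); c=c+[2,0]; r=c-G
    print("pad s,e",np.round([r@EX,r@EY],1),"dth",round(a-TH,3),np.round(s,1),"t",read_time())
E
python3 - <<'E'
from h import *
set_gripper(0.25)
o=ori(TH)
reach(W(-192,95,230),o); print(read_joints())
move_l(W(-192,95,60),v=150); move_l(W(-192,95,4),v=60)
print(read_grip_width(),read_contact_force(),read_time()); look("a1")
E
```

```text
[-4.00723747e-01 -6.75990964e-02 -1.81337551e-02  1.62013728e+00
 -3.72470028e-04 -4.68578301e-01]
0.24936430234995394 [-0.15460922 -0.28172495  0.00339745] 5.0
pad s,e [-658.4  146.8] dth 0.728 [246.  132.6] t 5.05
```

View pics/a1.png

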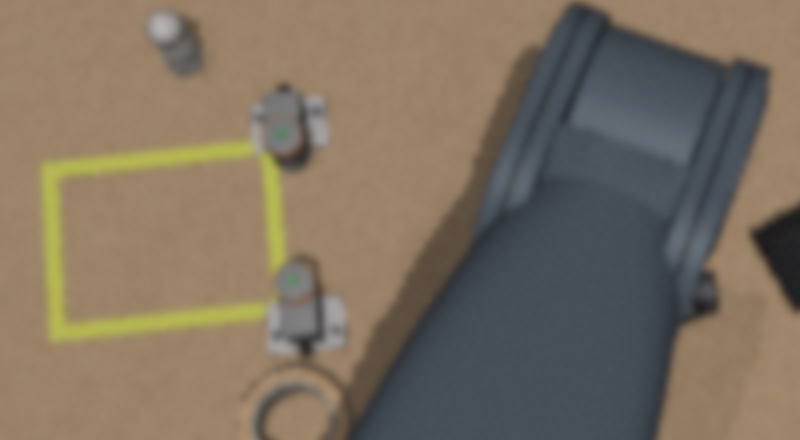

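The arm covers the pad in this view, and the gate and bay are clear on the left. I'll make the side push, swing aside and measure.

```bash
cat >> h.py <<'E'
def aside(): reach([300,-400,180],read_orientation())
E
python3 - <<'E'
from h import *
move_l(W(-192,75,4),v=60); move_l(W(-192,43,4),v=30); f=read_contact_force(); print(f)
move_l(W(-192,90,4),v=80); move_l(W(-192,95,130),v=200); aside(); look("a2")
E
```

```text
[-0.46181342  0.22404242 -0.26784606]
pad s,e [-192.6   -0.9] dth -0.012 [89.3 63.4] t 9.55
```

View pics/a2.png

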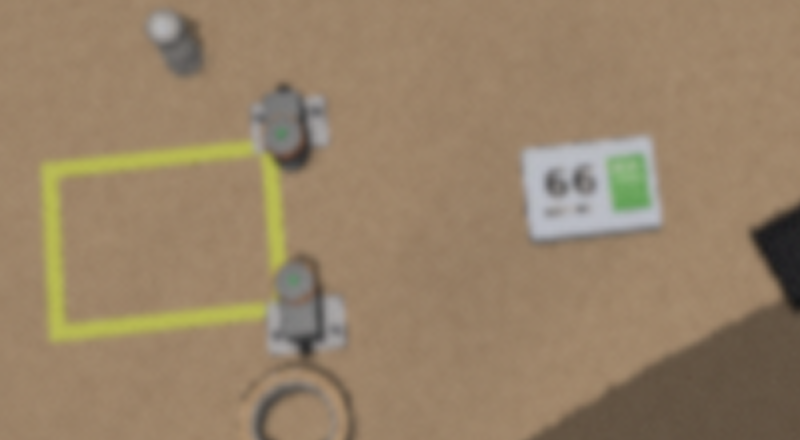

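The pad is now on the axis (e ≈ −0.9 mm, dθ ≈ −0.012) and nothing else has moved. The black look-alike's nearest corner is at crop (752,233), which leaves about 57 mm behind the pad for the fingers. I'll push lengthwise to just short of the gate and measure again.

```bash
python3 - <<'E'
from h import *
o=ori(TH+np.pi/2)
reach(W(-257,-0.5,120),o)
print(move_l(W(-257,-0.5,4),v=80,force_limit=8),read_position(),read_contact_force())
move_l(W(-245,-0.5,4),v=25)
move_l(W(-135,-0.5,4),v=40); print(read_contact_force())
move_l(W(-160,-0.5,4),v=80); move_l(W(-170,-0.5,120),v=200); aside(); look("a3")
E
```

```text
False [ 564.78116882 -182.13403794    4.79668841] [ 0.06541041  0.4410546  -0.38752697]
[ 0.59136091 -0.15911604  0.05827835]
pad s,e [-80.3  -0.8] dth 0.0 [89.2 63.5] t 19.3417
```

View pics/a3.png

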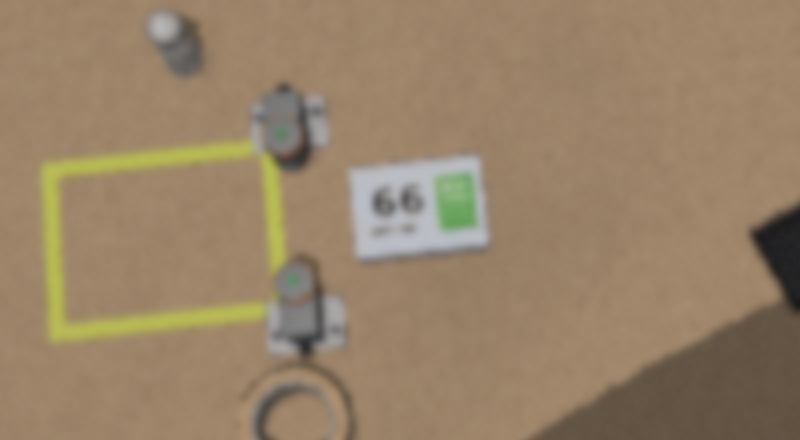

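The pad is at e ≈ −0.8 mm and dθ ≈ 0.000, just short of the gate and pointing straight into the gap, with about 5 mm clear on each side. Now the push through, with a low force guard.

```bash
python3 - <<'E'
from h import *
set_gripper(0.2)
o=ori(TH+np.pi/2)
reach(W(-160,0,120),o)
move_l(W(-160,0,4),v=80,force_limit=8)
print(read_contact_force())
for s,v in((-140,40),(-60,30),(34,30)):
    if move_l(W(s,0,4),v=v,force_limit=4): print("STOP",read_position(),read_contact_force()); break
else:
    print(read_contact_force(),read_position())
    move_l(W(20,0,4),v=40,force_limit=6); print(read_contact_force()); move_l(W(20,0,150),v=120); aside(); look("a4")
print(read_time())
E
```

```text
[ 0.5052851   0.11881788 -0.02532355]
[ 0.27357845 -0.72393563 -0.2220853 ] [543.51603791 108.35684867   3.96796213]
[-0.22077807  0.33070478 -0.01974038]
pad s,e [89.5 -0.2] dth 0.002 [87.7 63.8] t 33.3417
33.3417
```

```bash
ls pics
```

```text
a1.png
a2.png
a3.png
a4.png
crop_scene.png
crop_top.png
scene0.png
top0.png
```

View pics/a4.png

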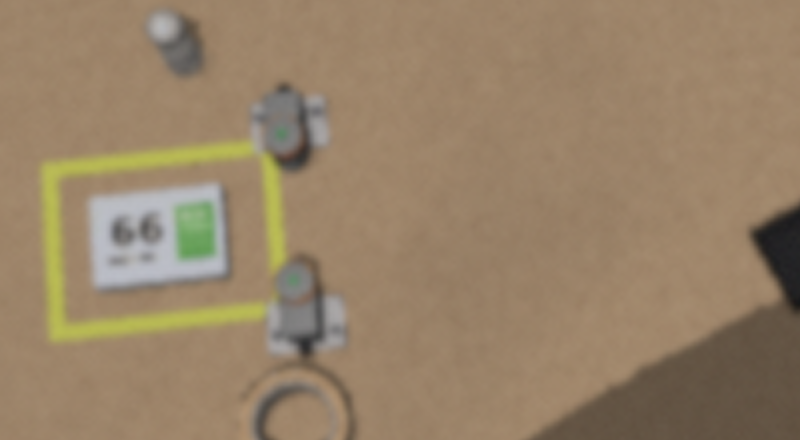

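The pad spans crop (88–228, 183–290), wholly inside the yellow tape and square with it. The posts, tape roll, shaker and black pad have not moved, and the hand is clear.

```bash
python3 -c "
from workcell import *
print(job_done())"
```

```text
the job is handed in; nothing more can be done
None
```

The ticket pad was pushed through the gate and lies wholly inside the taped bay, square to within about 0.002 rad and about 2 mm from its centre; nothing else moved in the gate-area pictures, the hand is clear, and the job was handed in at about 33 s.

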